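Shut the mould bin and the cutter drawer on a pastry bench

TASK

Close up the pastry bench so that no dust gets at the tart tins and pastry rings: with the fingertips, gently push the flat metal cover along the mould bin until it meets its stop over the tins, and gently push the cutter cabinet's drawer fully home, in either order. Only push, without ramming anything against its stop: do not lift the cover, and leave the jar, the cup, the brush and the round tin where they are.

Things in the scene. Friction and masses are not known exactly. Their poses are not given: they have to be found in the camera images.
- bin: Fixed steel box, 180 (x) x 280 (y) mm, flat deck 80 mm high; origin on the table under its centre; yaw within 0.25 rad of 0; on the robot's left or right (the cabinet on the other side). Open well 130 x 100 mm at y +20 to +120, tart tins inside below the deck; solid parking deck at y -140 to +20, its -y end open. Guide rails 10 mm above the deck along both x edges, 164 mm apart.
- bin_stop (a point): Middle of the inner face of the stop bar across the bin's +y end, at y = +130 mm in the bin's frame, at deck height (80 mm). The bar rises 12 mm above the deck.
- cover: Loose flat metal cover, 160 (x) x 120 (y) x 20 mm, about 0.3 kg, upright sides, no handle. Lies on the bin's deck between the rails (2 mm play each side), axes along the bin's; slides to the bin's +y with 1 to 3 N of friction. Origin at the centre of its underside, 80 mm above the table. Starts 40 to 105 mm short of closed; closed it touches the stop, origin at y = +70 mm in the bin's frame.
- cover_push (a point): Centre of the cover's -y side face (the trailing face to push on, 160 mm wide, 20 mm tall, 10 mm above the deck, 90 mm above the table). At the start 45 to 110 mm of clear deck lies behind it on the -y side.
- cabinet: Fixed low stainless cabinet, 200 deep (x) x 200 wide (y) x 100 mm high, with one drawer in its front. Origin on the table under the middle of its front edge; the cabinet extends from there to its own +x (away from the robot), the drawer slides out to its -x. Yaw within about 0.25 rad of 0.
- drawer (a joint): How far the drawer stands out, in m: 0 fully home, 0.10 fully out; starts between 0.03 and 0.09. Push to the cabinet's +x to close; about 2 N of friction, stays where it is left, no spring or latch.
- drawer_front (a point): Centre of the outer (robot-facing) surface of the drawer's flat front panel, 66 mm above the table. The panel is 196 mm wide, 54 mm tall (39 to 93 mm above the table) and 16 mm thick, without a handle. When closed this point is 16 mm in front of the cabinet's origin (x = -16 mm in its frame).
- jar: Bystander: lidded glass jar, 52 mm diameter, 80 mm high, standing loose on the rear of the cabinet's top (about 150 mm behind its front edge). Origin under its centre.
- cup: Bystander: steel measuring cup, 72 mm across, 65 mm high, standing on the table on the robot's side of the bin. Origin under its centre.
- brush: Bystander: pastry brush, 170 mm long, lying on the table between the bin and the cabinet, pointing away from the robot. Origin under its middle.
- tin: Bystander: small empty round tin, 70 mm across, 40 mm high, on the table between the bin and the cabinet, beyond the brush. Origin under its centre.
Mind the look-alikes: they are no part of the job. Several things have the shape of the cover; the one meant has the colours described above.

How it is judged:
By the outcome, as a careful person would: the job done as asked, in the order asked, and still so for the second after the job is handed in, with the robot touching nothing.
It also fails if it takes over 54 s, if anything falls off the work surface, if the arm or the gripper's body presses on something with over 40 N, if the wrist force passes 120 N, or if a joint passes its speed limit or range.

ROBOT

A 7-joint arm with a two-finger parallel gripper is mounted at the origin on the work surface. World frame = base frame: x ahead of the robot, y to its left, z up, the work surface at z = 0. Lengths are in m, angles in rad, forces in N, time in s.
With the tool pointing down it reaches from about 0.425 to 0.925 m from the base axis. Payload 6.8 kg.
Tool frame: the origin (TCP) lies on the centre line of the jaws, within the pads' length; the fingertips stand 25 mm ahead of it and the grasp point (between the pads) lies 6 mm ahead of it; z points along the fingers, y is the direction in which the jaws open and shut (so a half turn about z gives the same grasp; the last joint's range is limited). The gripper opens to 85 mm and grips with 20 to 120 N. Pads are 22 mm wide; open, the fingers measure 114 mm over their backs; the gripper's body (76 mm by 85 mm) begins 54 mm behind the grasp point. The pads swing forward as they close: fully open they stand 13 mm farther back than shut.
Start: joints at [-1.297, 0.477, 0.022, 1.555, -0.011, 1.109, -0.083], TCP at [0.251, 0.626, 0.256] pointing down, gripper open.
Joint ranges: [-2.96, 2.96], [-0.34, 2.1], [-1.41, 1.46], [0.24, 2.44], [-1.37, 4.51], [0.17, 1.92], [-2.96, 2.96]. Speed limits (rad/s): [2.39, 2.39, 3.14, 3.14, 3.14, 3.14, 3.14].

INTERFACE

Orientations are given as a unit quaternion [w, x, y, z].
In Python, from station import status, cams, order, models gives the robot as it stands.
- The arm moves only by the tool move_arm, never from a script. Its argument "steps" is one flat list of numbers, 7 for each row, row after row: the gripper's target within -1 to 1 (fully open at 1, half-way at 0, shut at -1), then the shift along the world's x, y, z in cm, then the turn, a rotation vector about the world's x, y, z in degrees. A call has 1 to 8 rows; each row shifts and turns the commanded pose from where the row before left it; what a row does not reach is not made up. A row lasts 1/10 s, in which the tool goes at most 50 mm and 8.59 degrees, less where a joint would pass 70% of its speed; a pose out of reach is approached as far as the arm can. A call with a gripper value outside its range is refused whole. The fingers move at their own pace and stop on an object; "newtons" is the grip in N (left out, the last holds). Time passes only in rows, so rows that do not move let the fingers close. It gives the time, the measured TCP pose, the force and the opening at its end, in the units of the state.
- status.get_obs(): the state, without advancing time (a new reading comes with each control period).
- cams.read_camera(name): name is "scene" or "side" or "wrist"; returns a dict with "pixels" (400x640x3 uint8, red, green, blue), "mtx" (3x3 intrinsics, pixels), "T" (4x4, takes a point from camera to world coordinates); the wrist camera has in their place "T_tool_cam" (4x4, takes a point from camera to tool coordinates, whose origin is the TCP and whose axes are the flange's). Camera axes: x right, y down, z forward; pixel columns grow to the right and rows downward; lengths in m; the calibration is good to about 2 mm. The wrist camera is an equidistant fisheye: a pixel r from the principal point sees the ray r / f radians off the axis. A picture is of the moment at which its call begins: read the wrist's pose just before it. There is no depth.
- order.hand_in(): hands the job in, once; it reports no verdict.
Trained networks look in the newest picture that a camera, given by its name, has taken for a name from the list of things; names that differ only in an ending like _2 or _b are one class to them, and where a whole thing is asked for, a point or a joint stands for the part that bears it (a point fixed in the world has none). Each returns a list of dicts, best first, with "score" (0 to 1); they miss things now and then, are a little off and sometimes report something else, mostly with a low value. They report only what shows in the picture. A call takes as long as a camera call. They do not tell look-alikes from the thing itself.
- models.silhouettes(camera, query): "region" (400x640 bool, what is visible of it) and "box" ([centre column, centre row, width, height] in pixels, round what is visible of it).
- models.place_of(camera, query): "position" ([row, column] in pixels: a listed point, or the origin of a listed thing).
The state is a dict: "t": time; "q": joint angles; "joint_vel": joint speeds; "joint_torque": joint torques, N m; "eef_pos": TCP position; "tool_rot": TCP orientation; "contact_force": force on the tool from outside, world axes, zero at the start; "torque": the same for the moment, N m; "gripper_width": opening from 0.0 (shut) to 1.0 (fully open).
Only numpy, scipy, OpenCV 4.12 (cv2) and the standard library are available. Lean on these libraries where they do the work, as an engineer would, in place of code of your own. Each camera call takes 0.05 s, during which the arm holds its last target.

## Working session

There is one attempt and no reset: what is moved stays moved. The work goes in short steps, Python scripts to look and compute and a tool call to move; the robot and the scene stay as the last step left them, time stands still between calls to the robot, and variables do not carry over. Pictures are saved under pics/ and viewed, and the job is handed in when it is done.

Besides the shell and the picture viewer there is one more tool, called after "Call:" as a command line: name --argument value ..., lists and objects as JSON in quotes. move_arm: Moves the arm, as the interface text tells. Its arguments: {"type":"object","properties":{"steps":{"type":"array"},"newtons":{"type":"number"}},"required":["steps"]}

```bash
mkdir -p pics; ls; python3 - <<'E'
from station import status,cams,models
import cv2
o=status.get_obs(); print(o)
for c in ["scene","side"]:
    d=cams.read_camera(c); cv2.imwrite(f"pics/{c}0.png",d["pixels"][:,:,::-1]); print(c,d["mtx"],d["T"])
    for n in ["bin","bin_stop","cover","cover_push","cabinet","drawer_front","jar","cup","brush","tin"]:
        print(n,[(round(r["score"],2),[round(float(v)) for v in r["position"]]) for r in models.place_of(c,n)][:4])
E
```

```text
pics
{'t': 0.0, 'q': array([-1.29709571,  0.47777735,  0.02234948,  1.55643684, -0.01151762,
        1.10927361, -0.08309557]), 'joint_vel': array([ 0.00116489,  0.00010394,  0.00056026,  0.00078356,  0.00024684,
       -0.00080768,  0.0014535 ]), 'joint_torque': array([-2.60594325e-04, -5.96446037e+01,  1.60759952e+00, -2.81199521e+01,
        1.23494709e-02,  9.28577268e-03, -2.28773007e-05]), 'eef_pos': array([0.2513122 , 0.62589952, 0.25534727]), 'tool_rot': array([-1.08821011e-04,  1.89738106e-01,  9.81834340e-01, -8.76772110e-04]), 'contact_force': array([-0.35135405,  0.01567361,  0.43494326]), 'torque': array([ 0.02036231,  0.01903636, -0.01220765]), 'gripper_width': 1.0046353496476124}
scene [[398.73556294   0.         319.00467007]
 [  0.         398.73556294 198.21073752]
 [  0.           0.           1.        ]] [[ 0.74241434  0.56413329 -0.36135104  0.90545886]
 [ 0.66989244 -0.63160991  0.39027304 -0.34756774]
 [-0.00806688 -0.53181063 -0.84682488  0.89954927]
 [ 0.          0.          0.          1.        ]]
bin [(0.95, [153, 370])]
bin_stop [(0.78, [106, 394]), (0.
[... 290 characters left out ...]
 354])]
side [[480.64774767   0.         310.97683714]
 [  0.         480.64774767 194.77277179]
 [  0.           0.           1.        ]] [[ 0.99266105 -0.07925147  0.09134138  0.48936151]
 [-0.12033898 -0.72194151  0.68140956 -0.71322894]
 [ 0.01194043 -0.68740066 -0.72618025  0.85242731]
 [ 0.          0.          0.          1.        ]]
bin [(0.67, [162, 228]), (0.66, [143, 279])]
bin_stop [(0.68, [96, 263])]
cover [(0.96, [153, 370]), (0.89, [123, 275])]
cover_push [(0.88, [134, 284]), (0.88, [140, 354])]
cabinet [(0.78, [325, 299]), (0.27, [144, 277])]
drawer_front [(0.8, [310, 260])]
jar [(0.91, [260, 369])]
cup [(0.77, [161, 227])]
brush [(0.94, [227, 259])]
tin [(0.7, [219, 354])]
```

View pics/scene0.png

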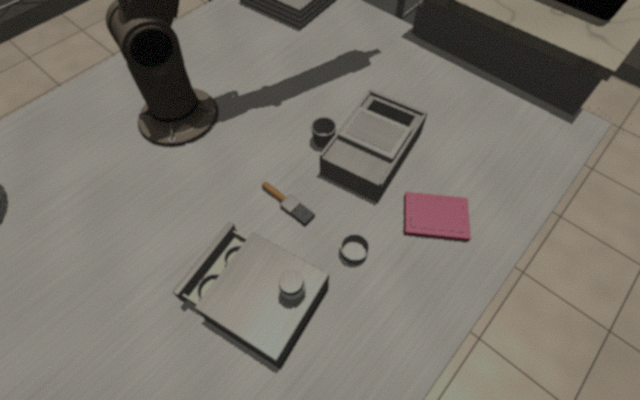

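View pics/side0.png

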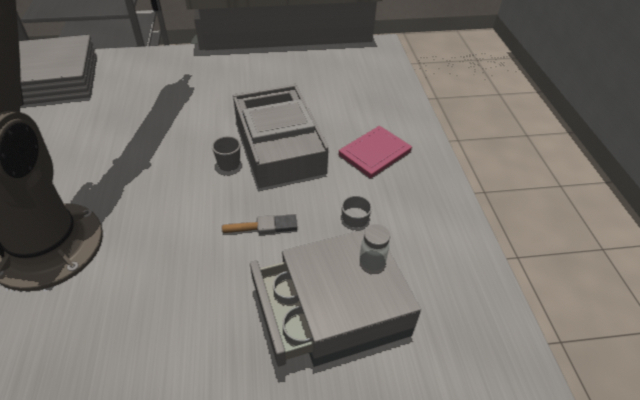

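The flat metal cover on the bin's deck is at scene (376,135) and side (275,123). The look-alike is the pink slab on the table, at scene (436,216) and side (375,150). The metal one between the rails fits the description, and I'll confirm it in enlarged crops.

```bash
python3 - <<'E'
import cv2,numpy as np
s=cv2.imread("pics/scene0.png");d=cv2.imread("pics/side0.png")
def enh(a): return np.clip(a.astype(float)*1.7,0,255).astype('uint8')
def crop(im,x,y,w,h,k,n):
    cv2.imwrite(n,cv2.resize(enh(im[y:y+h,x:x+w]),None,fx=k,fy=k,interpolation=cv2.INTER_CUBIC))
crop(s,310,85,125,115,5,"pics/c1.png")
crop(d,225,80,110,110,5,"pics/c2.png")
crop(s,165,220,170,145,4,"pics/c3.png")
crop(d,240,220,180,145,4,"pics/c4.png")
E
```

```text
(no output)
```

View pics/c1.png

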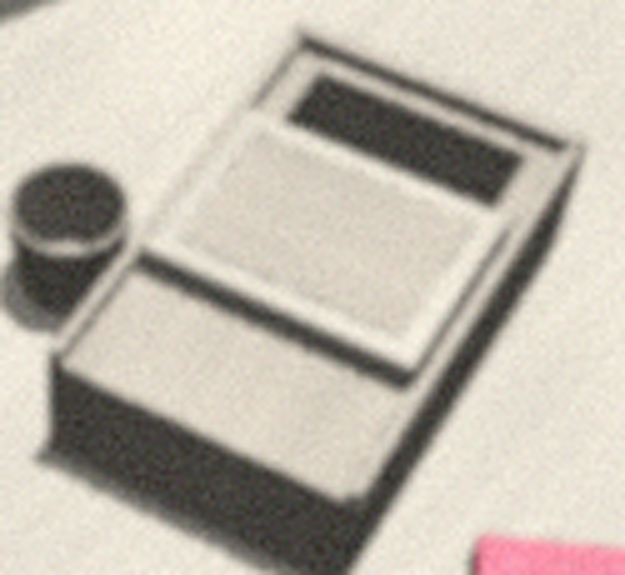

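View pics/c2.png

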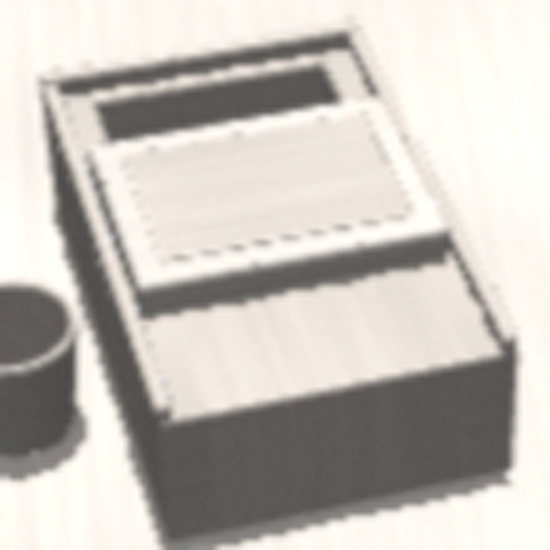

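View pics/c3.png

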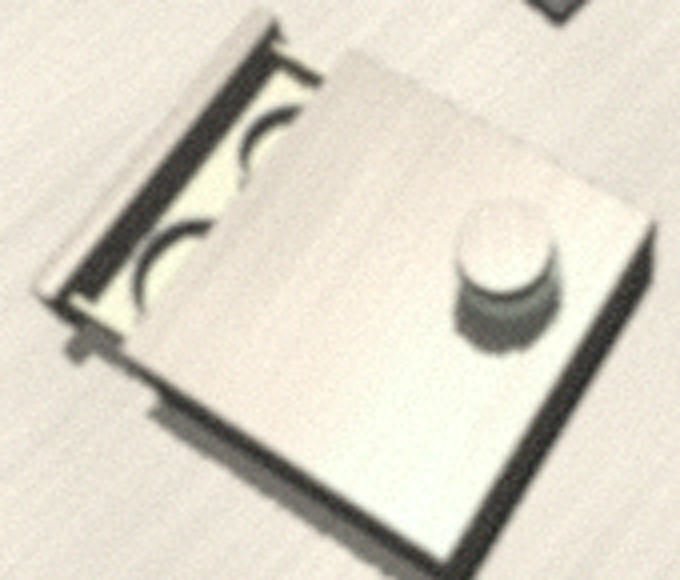

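View pics/c4.png

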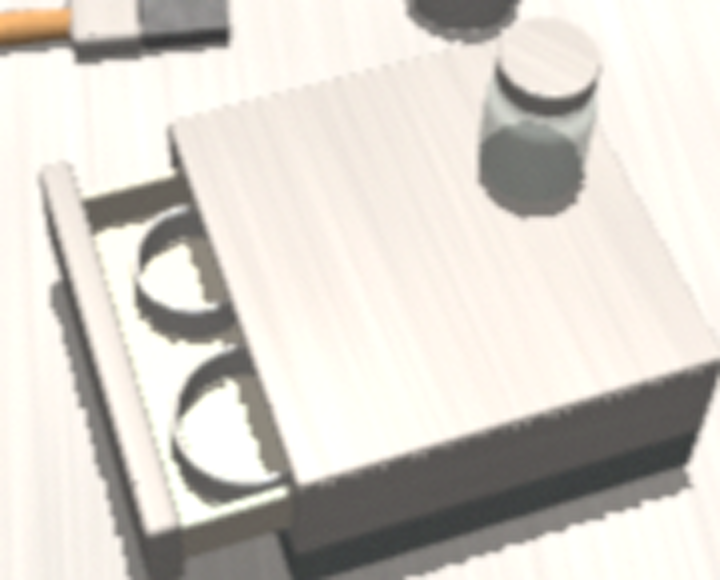

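The crops confirm it: a metallic cover with a pale rim, lying between the rails and short of the dark well gap. Next I fit the poses from corner pixels in both views.

```bash
cat > fit.py <<'E'
import numpy as np,cv2
from scipy.optimize import least_squares
K={'scene':np.array([[398.7356,0,319.0047],[0,398.7356,198.2107],[0,0,1]]),'side':np.array([[480.6477,0,310.9768],[0,480.6477,194.7728],[0,0,1]])}
T={'scene':np.array([[0.74241434,0.56413329,-0.36135104,0.90545886],[0.66989244,-0.63160991,0.39027304,-0.34756774],[-0.00806688,-0.53181063,-0.84682488,0.89954927],[0,0,0,1]]),
'side':np.array([[0.99266105,-0.07925147,0.09134138,0.48936151],[-0.12033898,-0.72194151,0.68140956,-0.71322894],[0.01194043,-0.68740066,-0.72618025,0.85242731],[0,0,0,1]])}
def proj(c,P):
    P=np.atleast_2d(P); q=(P-T[c][:3,3])@T[c][:3,:3]; p=q@K[c].T; return p[:,:2]/p[:,2:]
def w(p,l):
    c,s=np.cos(p[2]),np.sin(p[2]); l=np.asarray(l,float)
    return np.array([p[0]+c*l[0]-s*l[1],p[1]+s*l[0]+c*l[1],l[2]])
E
cat > f1.py <<'E'
from fit import *
def px(u,v,ox,oy,k): return np.array([ox+(u+.5)/k-.5,oy+(v+.5)/k-.5])
B=[('scene',(-80,-60,100),(145,248),1),('scene',(80,-60,100),(410,370),1),('scene',(-80,60,100),(255,122),1),('scene',(80,60,100),(502,212),1),
('side',(-80,-60,100),(143,290),1),('side',(80,-60,100),(447,235),1),('side',(-80,60,100),(97,148),1),('side',(80,60,100),(375,105),1),
('side',(90,-140,0),(508,475),0),('side',(-90,-140,0),(165,540),0),('side',(90,-140,90),(512,340),0),('side',(-90,-140,90),(165,412),0),
('side',(-90,140,92),(43,83),0),('side',(90,140,92),(352,32),0),('scene',(-90,140,92),(303,38),0),('scene',(90,140,92),(580,145),0),
('scene',(-90,-140,90),(55,355),0),('scene',(90,-140,90),(365,492),0)]
def rb(p):
    o=[]
    for c,l,m,cv in B:
        l=np.array(l)/1000.; l=l+[0,p[3]*cv,0]
        o.append(proj(c,w(p,l))[0]-px(*m,*((310,85,5) if c=='scene' else (225,80,5))))
    return np.array(o).ravel()
r=least_squares(rb,[.5,.3,0,0],loss='soft_l1');print('bin',r.x.round(4));print(rb(r.x).reshape(-1,2).round(1).tolist())
b=r.x; print('cover_push',w(b,(0,b[3]-.06,.09)),'stop',w(b,(0,.13,.08)),'gap',.07-b[3])
C=[('scene',(0,100,100),(350,48),0),('scene',(200,100,100),(655,220),0),('scene',(200,-100,100),(448,565),0),('scene',(0,-100,100),(130,352),0),
('scene',(-16,98,93),(262,10),1),('scene',(-16,-98,93),(38,290),1),('side',(0,100,100),(172,125),0),('side',(0,-100,100),(292,485),0),('side',(200,-100,100),(718,358),0),
('side',(-16,98,93),(42,170),1),('side',(-16,-98,93),(150,530),1)]
def rc(p):
    o=[]
    for c,l,m,cv in C:
        l=np.array(l)/1000.; l=l-[p[3]*cv,0,0]
        o.append(proj(c,w(p,l))[0]-px(*m,*((165,220,4) if c=='scene' else (240,220,4))))
    return np.array(o).ravel()
r=least_squares(rc,[.5,-.2,0,.05],loss='soft_l1');print('cab',r.x.round(4));print(rc(r.x).reshape(-1,2).round(1).tolist())
c=r.x; print('front',w(c,(-.016-c[3],0,.066)),'closed',w(c,(-.016,0,.066)))
E
python3 f1.py
```

```text
bin [ 0.533   0.2752  0.1869 -0.0029]
[[-2.1, 0.3], [-0.0, 0.8], [-2.4, -2.8], [1.4, 1.6], [-0.7, -0.2], [1.3, -1.1], [-1.9, -0.4], [1.7, -2.2], [1.4, -0.6], [1.0, 1.2], [2.0, -0.4], [-1.6, -0.1], [-0.8, -2.0], [1.2, -2.6], [-1.6, -3.2], [1.1, -1.1], [-2.6, -0.4], [-1.7, 2.1]]
cover_push [0.54469934 0.21337898 0.09      ] stop [0.50885196 0.40290797 0.08      ] gap 0.0728892805821727
cab [ 0.5299 -0.2437  0.1944  0.0472]
[[-0.3, -0.2], [0.2, -0.1], [-1.4, 0.0], [-3.6, -0.5], [-0.5, -1.1], [-2.3, -0.2], [-0.6, -1.7], [1.8, -0.2], [2.7, -0.6], [0.7, -2.0], [0.7, 0.3]]
front [ 0.46791266 -0.25593727  0.066     ] closed [ 0.51419009 -0.24682823  0.066     ]
```

```bash
cat > tri.py <<'E'
from fit import *
def M(c):
    Ti=np.linalg.inv(T[c]); return K[c]@Ti[:3]
def tri(a,b):
    X=cv2.triangulatePoints(M('scene'),M('side'),np.array(a,float).reshape(2,1),np.array(b,float).reshape(2,1)); return (X[:3]/X[3]).ravel()
E
cat > t.py <<'E'
from tri import *
from f1 import px
f=lambda a,b,n:print(n,tri(px(*a,310,85,5),px(*b,225,80,5)).round(4))
f((145,248),(143,290),'cov nl');f((410,370),(447,235),'cov nr');f((255,122),(97,148),'cov fl');f((502,212),(375,105),'cov fr')
f((303,38),(43,83),'bin fl');f((580,145),(352,32),'bin fr');f((55,355),(165,412),'bin nl');f((365,492),(512,340),'bin nr')
g=lambda a,b,n:print(n,tri(px(*a,165,220,4),px(*b,240,220,4)).round(4))
g((350,48),(172,125),'cab f+');g((130,352),(292,485),'cab f-');g((448,565),(718,358),'cab b-');g((262,10),(42,170),'dr +');g((38,290),(150,530),'dr -')
E
python3 t.py
```

```text
bin [ 0.533   0.2752  0.1869 -0.0029]
[[-2.1, 0.3], [-0.0, 0.8], [-2.4, -2.8], [1.4, 1.6], [-0.7, -0.2], [1.3, -1.1], [-1.9, -0.4], [1.7, -2.2], [1.4, -0.6], [1.0, 1.2], [2.0, -0.4], [-1.6, -0.1], [-0.8, -2.0], [1.2, -2.6], [-1.6, -3.2], [1.1, -1.1], [-2.6, -0.4], [-1.7, 2.1]]
cover_push [0.54469934 0.21337898 0.09      ] stop [0.50885196 0.40290797 0.08      ] gap 0.0728892805821727
cab [ 0.5299 -0.2437  0.1944  0.0472]
[[-0.3, -0.2], [0.2, -0.1], [-1.4, 0.0], [-3.6, -0.5], [-0.5, -1.1], [-2.3, -0.2], [-0.6, -1.7], [1.8, -0.2], [2.7, -0.6], [0.7, -2.0], [0.7, 0.3]]
front [ 0.46791266 -0.25593727  0.066     ] closed [ 0.51419009 -0.24682823  0.066     ]
cov nl [0.4671 0.2061 0.0938]
cov nr [0.6204 0.2341 0.093 ]
cov fl [0.4492 0.3208 0.0932]
cov fr [0.5952 0.3505 0.0927]
bin fl [0.4203 0.403  0.079 ]
bin fr [0.5921 0.4331 0.0818]
bin nl [0.4739 0.1271 0.0841]
bin nr [0.6443 0.168  0.0783]
cab f+ [ 0.5107 -0.1456  0.0957]
cab f- [ 0.5481 -0.3364  0.0867]
cab b- [ 0.7443 -0.2996  0.0904]
dr + [ 0.4472 -0.1587  0.0848]
dr - [ 0.4862 -0.3485  0.0857]
```

Call:
move_arm --steps '[-1,1.9,-2.85,0,0,0,-3.6,-1,1.9,-2.85,0,0,0,-3.6,-1,1.9,-2.85,0,0,0,-3.6,-1,1.9,-2.85,0,0,0,-3.6,-1,1.9,-2.85,0,0,0,-3.6,-1,1.9,-2.85,0,0,0,-3.6,-1,1.9,-2.85,0,0,0,-3.6,-1,1.9,-2.85,0,0,0,-3.6]'

```text
t: 1.9
eef_pos: [0.4042, 0.3973, 0.2565]
tool_rot: [0.0, 0.429, 0.903, 0.0]
contact_force: [0.3, 0.3, 0.3]
gripper_width: -0.002
```

Call:
move_arm --steps '[-1,1.9,-2.85,0,0,0,-3.6,-1,1.9,-2.85,0,0,0,-3.6,-1,1.9,-2.85,0,0,0,-3.6,-1,1.9,-2.85,0,0,0,-3.6,-1,1.9,-2.85,0,0,0,-3.6,-1,1.9,-2.85,0,0,0,-3.6,-1,1.9,-2.85,0,0,0,-3.6,-1,1.9,-2.85,0,0,0,-3.6]'

```text
t: 2.7
eef_pos: [0.5562, 0.1693, 0.2566]
tool_rot: [0.0, 0.64, 0.768, 0.0]
contact_force: [0.9, 0.6, -0.2]
gripper_width: 0.002
```

Call:
move_arm --steps '[-1,0,0,0,0,0,0,-1,0,0,0,0,0,0,-1,0,0,0,0,0,0]'

```text
t: 3.0
eef_pos: [0.555, 0.1716, 0.2562]
tool_rot: [-0.0, 0.639, 0.77, 0.0]
contact_force: [0.0, -0.7, -0.2]
gripper_width: 0.004
```

```bash
python3 - <<'E'
from station import status,cams
import cv2,numpy as np
o=status.get_obs(); print(o['t'],o['eef_pos'],o['tool_rot'],o['contact_force'],o['gripper_width'])
d=cams.read_camera("wrist"); np.savez("w1.npz",mtx=d['mtx'],T=d['T_tool_cam'],pos=o['eef_pos'],q=o['tool_rot'])
cv2.imwrite("pics/w1.png",d["pixels"][:,:,::-1]); print(d['mtx'],d['T_tool_cam'])
d=cams.read_camera("side"); cv2.imwrite("pics/side1.png",d["pixels"][:,:,::-1])
E
```

```text
3.0 [0.55495472 0.17164015 0.25619234] [-3.97257544e-04  6.38516511e-01  7.69608017e-01  8.67698675e-05] [ 0.03778475 -0.6801065  -0.22019321] 0.004431394731189267
[[309.70691629   0.         323.86045271]
 [  0.         309.70691629 201.49723199]
 [  0.           0.           1.        ]] [[ 5.53069883e-05 -9.44898941e-01 -3.27362167e-01  8.38937590e-02]
 [ 9.99999995e-01  2.33300199e-05  1.01607578e-04  2.26592689e-05]
 [-8.83715272e-05 -3.27362170e-01  9.44898937e-01 -1.16728557e-01]
 [ 0.00000000e+00  0.00000000e+00  0.00000000e+00  1.00000000e+00]]
```

View pics/w1.png

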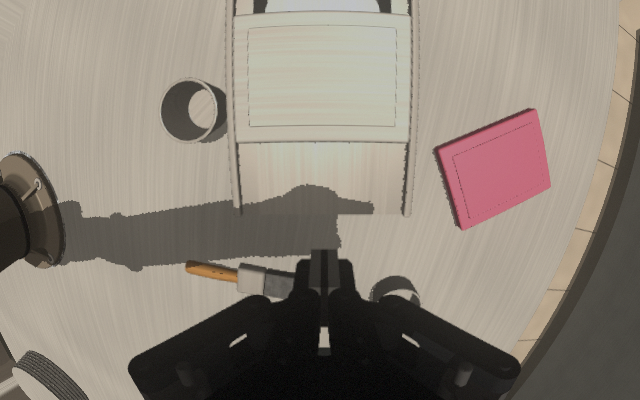

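View pics/side1.png

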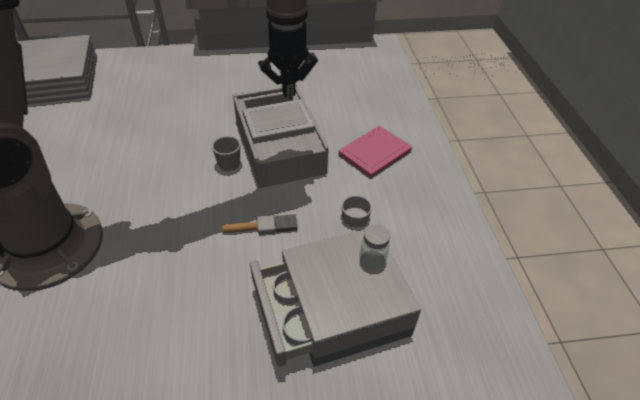

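The wrist view shows the cover's trailing edge at row 142 (columns 236–410), the deck's open end at row 214, and the pink slab well apart on the right. I'll measure from this view.

```bash
cat > wr.py <<'E'
import numpy as np
from scipy.spatial.transform import Rotation as R
def W(n,u,v,z):
    d=np.load(n);K=d['mtx'];x,y=u-K[0,2],v-K[1,2];r=np.hypot(x,y);t=r/K[0,0]
    ray=np.array([np.sin(t)*x/r,np.sin(t)*y/r,np.cos(t)])
    q=d['q'];Rt=R.from_quat([q[1],q[2],q[3],q[0]]).as_matrix()
    o=d['pos']+Rt@d['T'][:3,3];g=Rt@d['T'][:3,:3]@ray
    return (o+g*(z-o[2])/g[2]).round(4)
E
python3 - <<'E'
from wr import *
for n,u,v,z in [('cov nl',236,139,.1),('cov nr',410,142,.1),('cov mid',323,141,.1),('cov fl',234,15,.1),('cov fr',408,14,.1),('deck l',242,214,.08),('deck r',405,214,.08),('rail l',237,212,.09),('rail r',410,215,.09)]:
    print(n,W('w1.npz',u,v,z))
E
```

```text
cov nl [0.4676 0.2055 0.1   ]
cov nr [0.6231 0.2318 0.1   ]
cov mid [0.5457 0.2168 0.1   ]
cov fl [0.4466 0.3181 0.1   ]
cov fr [0.5975 0.3468 0.1   ]
deck l [0.477  0.1252 0.08  ]
deck r [0.6436 0.1565 0.08  ]
rail l [0.4738 0.1308 0.09  ]
rail r [0.6456 0.1598 0.09  ]
```

Call:
move_arm --steps '[-1,0,0,-3,0,0,0,-1,0,0,-3,0,0,0,-1,0,0,-3,0,0,0,-1,0,0,-2.5,0,0,0,-1,0,0,-1.5,0,0,0,-1,0,0,-1,0,0,0,-1,0,0,0,0,0,0]'

```text
t: 3.8
eef_pos: [0.555, 0.1707, 0.1155]
tool_rot: [-0.0, 0.639, 0.769, -0.001]
contact_force: [-0.4, -0.2, -0.5]
gripper_width: 0.0
```

Call:
move_arm --steps '[-1,-0.18,0.98,0,0,0,0,-1,-0.18,0.98,0,0,0,0,-1,-0.09,0.49,0,0,0,0,-1,-0.05,0.3,0,0,0,0,-1,0,0,0,0,0,0,-1,0,0,0,0,0,0]'

```text
t: 4.4
eef_pos: [0.5506, 0.1978, 0.1165]
tool_rot: [0.0, 0.639, 0.769, 0.0]
contact_force: [-0.3, -0.1, 0.2]
gripper_width: 0.001
```

Call:
move_arm --steps '[-1,-0.05,0.3,-0.2,0,0,0,-1,-0.05,0.3,0,0,0,0,-1,-0.04,0.2,0,0,0,0,-1,-0.04,0.2,0,0,0,0,-1,-0.04,0.2,0,0,0,0,-1,-0.04,0.2,0,0,0,0,-1,-0.04,0.2,0,0,0,0]'

```text
t: 5.1
eef_pos: [0.5474, 0.2139, 0.1142]
tool_rot: [-0.0, 0.639, 0.769, -0.0]
contact_force: [0.0, -1.2, -0.7]
gripper_width: -0.001
```

```bash
cat > snap.py <<'E'
import sys
from station import status,cams
import cv2,numpy as np
t=sys.argv[1]
o=status.get_obs(); print(o['t'],o['eef_pos'].round(4),o['tool_rot'].round(3),o['contact_force'].round(2))
d=cams.read_camera("wrist"); np.savez(t+".npz",mtx=d['mtx'],T=d['T_tool_cam'],pos=o['eef_pos'],q=o['tool_rot'])
cv2.imwrite(f"pics/{t}.png",d["pixels"][:,:,::-1])
E
python3 snap.py w2
```

```text
5.1 [0.5474 0.2139 0.1142] [-0.     0.639  0.769 -0.   ] [ 0.02 -1.19 -0.7 ]
```

View pics/w2.png

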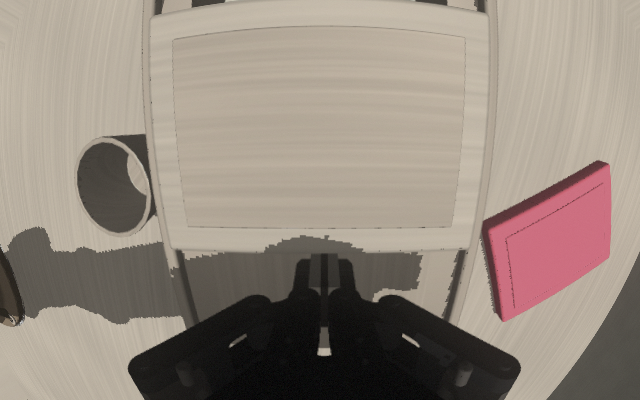

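The cover's trailing edge is at row 250 and the fingertips at row 253, so they are at or nearly at contact. I'll push on slowly.

Call:
move_arm --steps '[-1,-0.05,0.3,0,0,0,0,-1,-0.05,0.3,0,0,0,0,-1,-0.05,0.3,0,0,0,0,-1,-0.05,0.3,0,0,0,0,-1,-0.05,0.3,0,0,0,0]'

```text
t: 5.65
eef_pos: [0.5449, 0.2292, 0.1143]
tool_rot: [-0.0, 0.639, 0.769, -0.0]
contact_force: [0.3, -1.6, -0.9]
gripper_width: 0.002
```

```bash
python3 snap.py w3; python3 - <<'E'
from wr import *
print(W('w2.npz',323,250,.1))
E
```

```text
5.65 [0.5449 0.2292 0.1143] [-0.     0.639  0.769 -0.   ] [ 0.28 -1.56 -0.93]
[0.5445 0.2276 0.1   ]
```

View pics/w3.png

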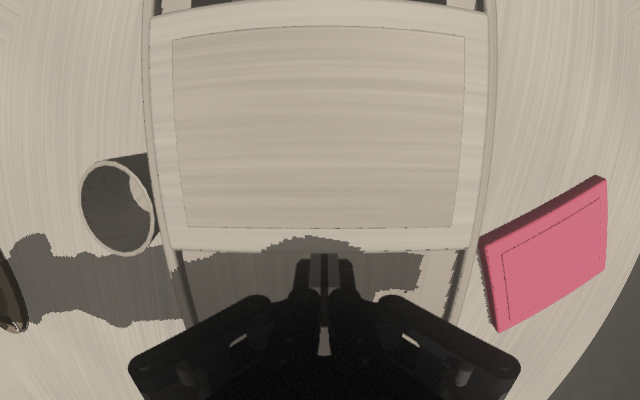

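The cover moves with the fingertips: its edge stays at row 250 while the cup and the slab shift. I'll continue about 32 mm, then look again.

Call:
move_arm --steps '[-1,-0.08,0.4,0,0,0,0,-1,-0.08,0.4,0,0,0,0,-1,-0.08,0.4,0,0,0,0,-1,-0.08,0.4,0,0,0,0,-1,-0.08,0.4,0,0,0,0,-1,-0.08,0.4,0,0,0,0,-1,-0.08,0.4,0,0,0,0,-1,-0.08,0.4,0,0,0,0]'

```text
t: 6.5
eef_pos: [0.5385, 0.2612, 0.1143]
tool_rot: [0.0, 0.639, 0.769, 0.0]
contact_force: [0.1, -1.2, -0.1]
gripper_width: -0.004
```

```bash
python3 snap.py w4; python3 -c "
from station import cams
import cv2
for c,x,y in (('side',225,70),('scene',310,75)):
    d=cams.read_camera(c)['pixels'][y:y+120,x:x+125,::-1]; cv2.imwrite('pics/%s4.png'%c,cv2.resize(cv2.convertScaleAbs(d,alpha=1.6),None,fx=5,fy=5,interpolation=2))"
```

```text
6.5 [0.5385 0.2612 0.1143] [0.    0.639 0.769 0.   ] [ 0.15 -1.17 -0.06]
```

View pics/w4.png

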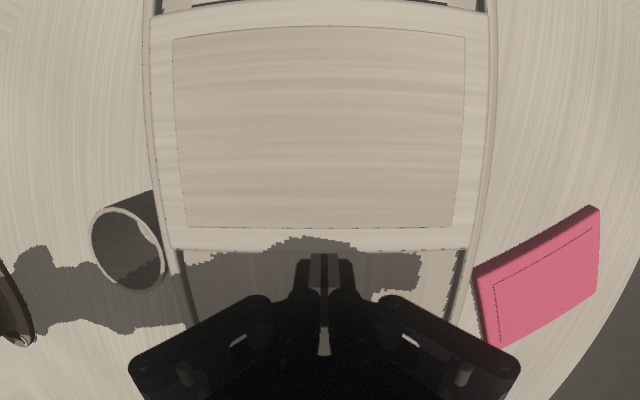

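View pics/side4.png

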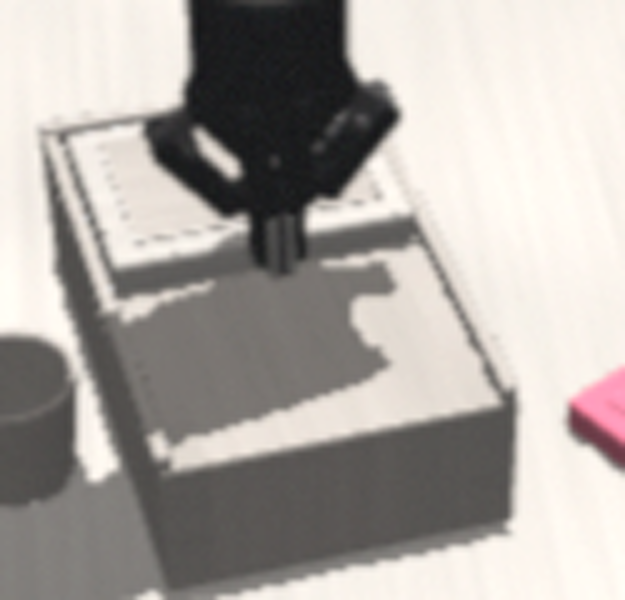

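View pics/scene4.png

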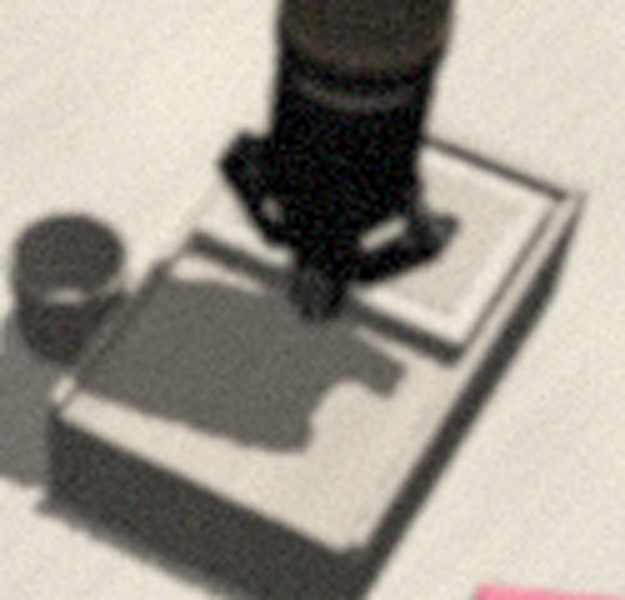

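Call:
move_arm --steps '[-1,-0.04,0.2,0,0,0,0,-1,-0.04,0.2,0,0,0,0,-1,-0.04,0.2,0,0,0,0,-1,-0.04,0.2,0,0,0,0]'

```text
t: 7.05
eef_pos: [0.5372, 0.2687, 0.1144]
tool_rot: [0.0, 0.639, 0.769, 0.0]
contact_force: [1.3, -2.8, 0.8]
gripper_width: 0.001
```

Call:
move_arm --steps '[-1,-0.02,0.1,0,0,0,0,-1,-0.02,0.1,0,0,0,0,-1,-0.02,0.1,0,0,0,0,-1,-0.02,0.1,0,0,0,0]'

```text
t: 7.45
eef_pos: [0.5363, 0.2728, 0.1144]
tool_rot: [0.0, 0.639, 0.769, 0.0]
contact_force: [0.7, -2.7, 2.6]
gripper_width: 0.003
```

```bash
python3 snap.py w5
```

```text
7.45 [0.5363 0.2728 0.1144] [0.    0.639 0.769 0.   ] [ 0.72 -2.66  2.62]
```

View pics/w5.png

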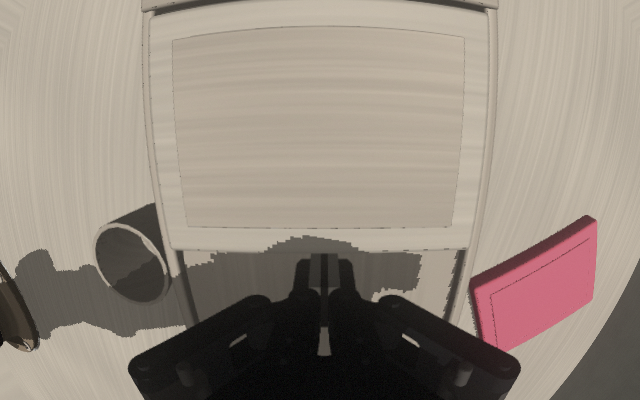

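The stop bar now shows just ahead of the cover's leading edge, with a sliver of gap at rows 9–13, so a few mm remain. I'll creep at 1 mm per row.

Call:
move_arm --steps '[-1,-0.02,0.1,0,0,0,0,-1,-0.02,0.1,0,0,0,0,-1,-0.02,0.1,0,0,0,0]'

```text
t: 7.8
eef_pos: [0.5356, 0.2759, 0.1143]
tool_rot: [0.0, 0.639, 0.769, -0.0]
contact_force: [0.9, -3.2, 2.6]
gripper_width: 0.001
```

```bash
python3 snap.py w6; python3 -c "
import cv2
a=cv2.imread('pics/w6.png')[0:40,130:510]; b=cv2.imread('pics/w5.png')[0:40,130:510]
cv2.imwrite('pics/w56.png',cv2.resize(cv2.vconcat([b,a]),None,fx=2,fy=4))"
```

```text
7.8 [0.5356 0.2759 0.1143] [ 0.     0.639  0.769 -0.   ] [ 0.94 -3.15  2.56]
```

View pics/w56.png

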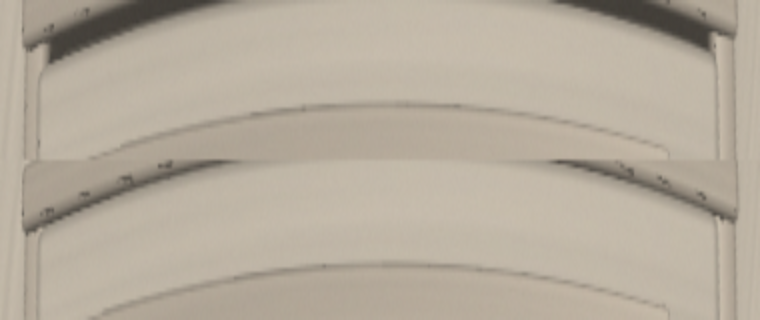

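Call:
move_arm --steps '[-1,-0.01,0.05,0,0,0,0,-1,-0.01,0.05,0,0,0,0]'

```text
t: 8.05
eef_pos: [0.5354, 0.2769, 0.1143]
tool_rot: [0.0, 0.639, 0.769, -0.0]
contact_force: [0.8, -3.1, 1.9]
gripper_width: -0.005
```

Call:
move_arm --steps '[-1,-0.01,0.05,0,0,0,0]'

```text
t: 8.15
eef_pos: [0.5353, 0.2774, 0.1143]
tool_rot: [0.0, 0.639, 0.769, 0.0]
contact_force: [0.9, -3.0, 1.2]
gripper_width: -0.002
```

Call:
move_arm --steps '[-1,-0.01,0.05,0,0,0,0,-1,-0.01,0.05,0,0,0,0]'

```text
t: 8.35
eef_pos: [0.5351, 0.2782, 0.1143]
tool_rot: [0.0, 0.639, 0.769, -0.0]
contact_force: [0.7, -4.6, 2.9]
gripper_width: 0.003
```

Call:
move_arm --steps '[-1,-0.01,0.05,0,0,0,0]'

```text
t: 8.45
eef_pos: [0.5351, 0.2782, 0.1143]
tool_rot: [0.0, 0.639, 0.769, -0.0]
contact_force: [1.3, -4.9, 3.2]
gripper_width: -0.004
```

```bash
python3 snap.py w7; python3 -c "
import cv2
a=cv2.imread('pics/w7.png')[0:40,130:510]; b=cv2.imread('pics/w6.png')[0:40,130:510]
cv2.imwrite('pics/w67.png',cv2.resize(cv2.vconcat([b,a]),None,fx=2,fy=4))"
```

```text
8.45 [0.5351 0.2782 0.1143] [ 0.     0.639  0.769 -0.   ] [ 1.32 -4.91  3.23]
```

View pics/w67.png

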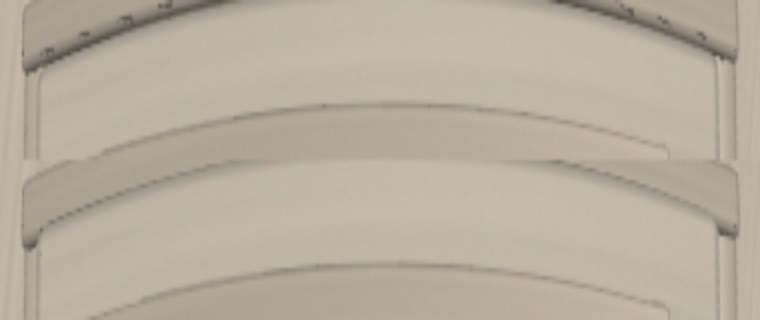

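The TCP stopped at y = 0.2782 while the force rises, and the gap to the stop bar is gone. I'll make one more small nudge to confirm.

Call:
move_arm --steps '[-1,-0.01,0.06,0,0,0,0]'

```text
t: 8.6
eef_pos: [0.5351, 0.2783, 0.1143]
tool_rot: [0.0, 0.64, 0.769, -0.001]
contact_force: [1.1, -7.3, 4.5]
gripper_width: -0.002
```

Call:
move_arm --steps '[-1,0.04,-0.2,0,0,0,0,-1,0.1,-0.6,0,0,0,0,-1,0.2,-1.1,0,0,0,0,-1,0.2,-1.1,0,0,0,0,-1,0,0,2,0,0,0,-1,0,0,4,0,0,0,-1,0,0,4,0,0,0,-1,0,0,4,0,0,0]'

```text
t: 9.4
eef_pos: [0.5403, 0.2483, 0.2557]
tool_rot: [-0.0, 0.64, 0.769, -0.0]
contact_force: [0.9, 0.7, -0.2]
gripper_width: -0.002
```

Call:
move_arm --steps '[-1,-0.75,-3.2,0,0,0,-5.6,-1,-0.75,-3.2,0,0,0,-5.6,-1,-0.75,-3.2,0,0,0,-5.6,-1,-0.75,-3.2,0,0,0,-5.6,-1,-0.75,-3.2,0,0,0,-5.6,-1,-0.75,-3.2,0,0,0,-5.6,-1,-0.75,-3.2,0,0,0,-5.6,-1,-0.75,-3.2,0,0,0,-5.6]'

```text
t: 10.2
eef_pos: [0.4795, -0.0086, 0.2543]
tool_rot: [-0.0, 0.885, 0.465, 0.0]
contact_force: [0.5, -0.7, 0.8]
gripper_width: -0.002
```

Call:
move_arm --steps '[-1,-0.75,-3.2,0,0,0,-5.6,-1,-0.75,-3.2,0,0,0,-5.6,-1,-0.75,-3.2,0,0,0,-5.6,-1,-0.75,-3.2,0,0,0,-5.6,-1,-0.75,-3.2,0,0,0,-5.6,-1,-0.75,-3.2,0,0,0,-5.6,-1,-0.75,-3.2,0,0,0,-5.6,-1,-0.75,-3.2,0,0,0,-5.6]'

```text
t: 11.0
eef_pos: [0.4192, -0.2642, 0.2544]
tool_rot: [-0.0, 0.996, 0.093, 0.0]
contact_force: [1.0, -0.2, 0.0]
gripper_width: 0.003
```

Call:
move_arm --steps '[-1,0,0,0,0,0,0,-1,0,0,0,0,0,0]'

```text
t: 11.2
eef_pos: [0.4194, -0.2634, 0.2542]
tool_rot: [-0.0, 0.996, 0.094, -0.0]
contact_force: [0.4, 0.8, -1.1]
gripper_width: 0.0
```

```bash
python3 snap.py w8; python3 -c "
from station import cams
import cv2
cv2.imwrite('pics/scene8.png',cv2.convertScaleAbs(cams.read_camera('scene')['pixels'][:,:,::-1],alpha=1.5))"
```

```text
11.2 [ 0.4194 -0.2634  0.2542] [-0.     0.996  0.094 -0.   ] [ 0.36  0.8  -1.14]
```

View pics/w8.png

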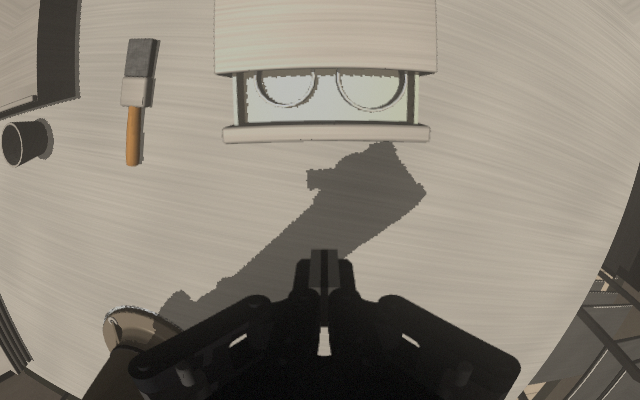

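View pics/scene8.png

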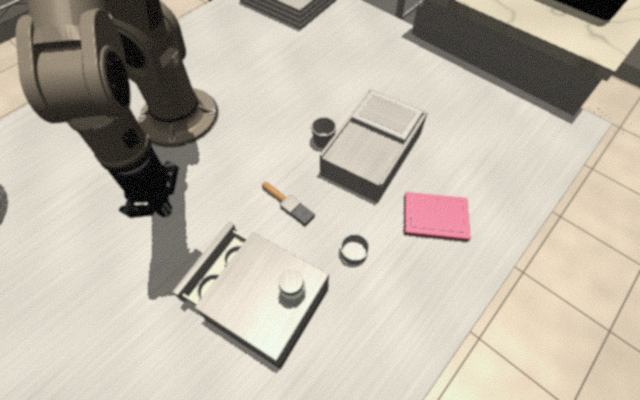

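The cover is closed against the stop in the scene view (around 390,115). The wrist view shows the drawer panel's front edge at row 142 (columns 222–430) and the cabinet's front edge at row 73.

```bash
python3 - <<'E'
from wr import *
for n,u,v,z in [('panel +y',223,142,.093),('panel -y',430,142,.093),('cab +y',215,74,.1),('cab -y',437,74,.1)]:
    print(n,W('w8.npz',u,v,z))
E
```

```text
panel +y [ 0.448  -0.1628  0.093 ]
panel -y [ 0.4845 -0.3527  0.093 ]
cab +y [ 0.5099 -0.1483  0.1   ]
cab -y [ 0.5473 -0.3421  0.1   ]
```

Call:
move_arm --steps '[-1,0,0,-3,0,0,0,-1,0,0,-4,0,0,0,-1,0,0,-4,0,0,0,-1,0,0,-3,0,0,0,-1,0,0,-1.5,0,0,0,-1,0,0,-1,0,0,0,-1,0,0,0,0,0,0]'

```text
t: 12.0
eef_pos: [0.4204, -0.2621, 0.0891]
tool_rot: [-0.0, 0.995, 0.096, -0.0]
contact_force: [-0.7, -0.3, -0.7]
gripper_width: 0.003
```

Call:
move_arm --steps '[-1,0.6,0.11,0,0,0,0,-1,0.6,0.11,0,0,0,0,-1,0.5,0.1,0,0,0,0,-1,0.4,0.08,0,0,0,0,-1,0.3,0.06,0,0,0,0,-1,0.2,0.04,0,0,0,0,-1,0.2,0.04,0,0,0,0,-1,0.2,0.04,0,0,0,0]'

```text
t: 12.8
eef_pos: [0.4503, -0.2567, 0.0893]
tool_rot: [-0.0, 0.995, 0.095, -0.0]
contact_force: [-0.0, -0.2, 0.1]
gripper_width: -0.003
```

Call:
move_arm --steps '[-1,0.2,0.04,0,0,0,0,-1,0.2,0.04,0,0,0,0,-1,0.2,0.04,0,0,0,0,-1,0.2,0.04,0,0,0,0,-1,0.2,0.04,0,0,0,0,-1,0.2,0.04,0,0,0,0]'

```text
t: 13.4
eef_pos: [0.4622, -0.2543, 0.0892]
tool_rot: [-0.0, 0.995, 0.095, -0.0]
contact_force: [-2.0, -1.4, -0.6]
gripper_width: 0.0
```

```bash
python3 snap.py w9
```

```text
13.4 [ 0.4622 -0.2543  0.0892] [-0.     0.995  0.095 -0.   ] [-2.04 -1.36 -0.63]
```

View pics/w9.png

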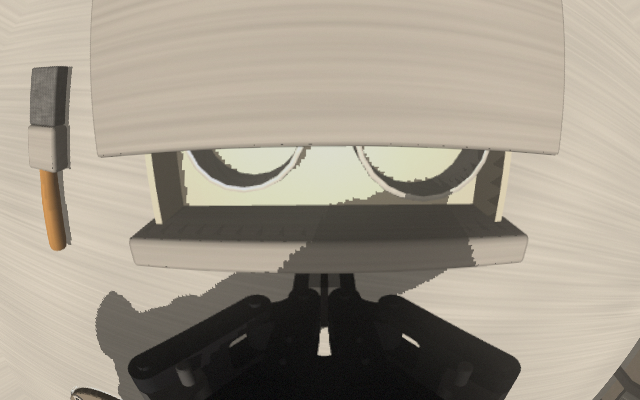

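The fingertips are touching the panel (about 2 N). I'll push about 28 mm, then creep.

Call:
move_arm --steps '[-1,0.3,0.06,0,0,0,0,-1,0.4,0.08,0,0,0,0,-1,0.4,0.08,0,0,0,0,-1,0.4,0.08,0,0,0,0,-1,0.4,0.08,0,0,0,0,-1,0.4,0.08,0,0,0,0,-1,0.3,0.06,0,0,0,0,-1,0.2,0.04,0,0,0,0]'

```text
t: 14.25
eef_pos: [0.4907, -0.2486, 0.0893]
tool_rot: [0.0, 0.995, 0.095, 0.0]
contact_force: [-2.0, -1.4, -0.5]
gripper_width: 0.002
```

Call:
move_arm --steps '[-1,0.15,0.03,0,0,0,0,-1,0.1,0.02,0,0,0,0,-1,0.1,0.02,0,0,0,0]'

```text
t: 14.55
eef_pos: [0.4937, -0.248, 0.0893]
tool_rot: [-0.0, 0.995, 0.095, -0.0]
contact_force: [-2.0, -1.4, -1.0]
gripper_width: 0.001
```

```bash
python3 snap.py w10
```

```text
14.55 [ 0.4937 -0.248   0.0893] [-0.     0.995  0.095 -0.   ] [-2.04 -1.38 -1.03]
```

View pics/w10.png

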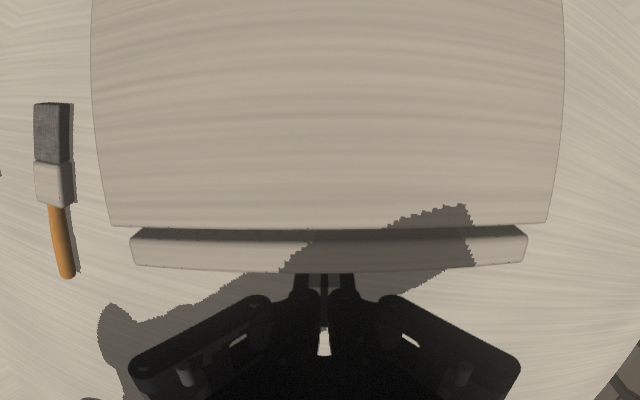

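The panel (rows 238–265) is a few mm short of the cabinet's front edge (row 228). I'll keep creeping.

Call:
move_arm --steps '[-1,0.1,0.02,0,0,0,0,-1,0.1,0.02,0,0,0,0,-1,0.1,0.02,0,0,0,0]'

```text
t: 14.9
eef_pos: [0.4968, -0.2473, 0.0893]
tool_rot: [-0.0, 0.995, 0.095, -0.0]
contact_force: [-2.5, -1.1, -1.9]
gripper_width: -0.002
```

Call:
move_arm --steps '[-1,0.05,0.01,0,0,0,0,-1,0.05,0.01,0,0,0,0]'

```text
t: 15.1
eef_pos: [0.4979, -0.2471, 0.0893]
tool_rot: [-0.0, 0.995, 0.095, 0.0]
contact_force: [-2.3, -0.2, -2.7]
gripper_width: -0.002
```

Call:
move_arm --steps '[-1,0.05,0.01,0,0,0,0,-1,0.05,0.01,0,0,0,0]'

```text
t: 15.3
eef_pos: [0.4988, -0.247, 0.0893]
tool_rot: [-0.0, 0.995, 0.095, -0.0]
contact_force: [-2.0, -1.4, -0.7]
gripper_width: -0.004
```

```bash
python3 snap.py w11
```

```text
15.3 [ 0.4988 -0.247   0.0893] [-0.     0.995  0.095 -0.   ] [-1.98 -1.45 -0.67]
```

View pics/w11.png

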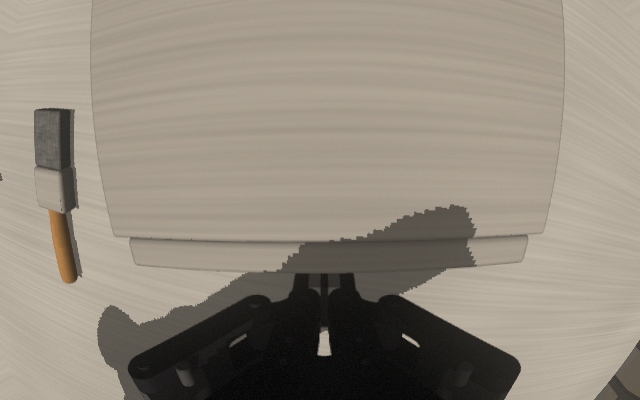

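The gap is almost shut. The force is still at friction level, so I'll continue in 0.5 mm rows until it rises.

Call:
move_arm --steps '[-1,0.05,0.01,0,0,0,0,-1,0.05,0.01,0,0,0,0]'

```text
t: 15.55
eef_pos: [0.4998, -0.2468, 0.0893]
tool_rot: [-0.0, 0.995, 0.095, -0.0]
contact_force: [-2.1, -0.4, -1.0]
gripper_width: 0.001
```

Call:
move_arm --steps '[-1,0.05,0.01,0,0,0,0,-1,0.05,0.01,0,0,0,0]'

```text
t: 15.75
eef_pos: [0.5008, -0.2465, 0.0893]
tool_rot: [-0.0, 0.995, 0.095, -0.0]
contact_force: [-2.4, -1.0, -1.0]
gripper_width: 0.001
```

Call:
move_arm --steps '[-1,0.05,0.01,0,0,0,0,-1,0.05,0.01,0,0,0,0]'

```text
t: 15.95
eef_pos: [0.5018, -0.2464, 0.0893]
tool_rot: [0.0, 0.995, 0.095, -0.0]
contact_force: [-1.9, 0.0, -0.7]
gripper_width: -0.001
```

Call:
move_arm --steps '[-1,0.05,0.01,0,0,0,0,-1,0.05,0.01,0,0,0,0]'

```text
t: 16.15
eef_pos: [0.5022, -0.2463, 0.0893]
tool_rot: [-0.0, 0.995, 0.095, -0.001]
contact_force: [-5.6, -1.0, 3.1]
gripper_width: -0.001
```

```bash
python3 snap.py w12; python3 -c "
import cv2
b=cv2.imread('pics/w11.png')[200:280,90:570]; a=cv2.imread('pics/w12.png')[200:280,90:570]
cv2.imwrite('pics/w1112.png',cv2.resize(cv2.vconcat([b,a]),None,fx=1.6,fy=3))"
```

```text
16.15 [ 0.5022 -0.2463  0.0893] [-0.     0.995  0.095 -0.001] [-5.59 -0.98  3.08]
```

View pics/w1112.png

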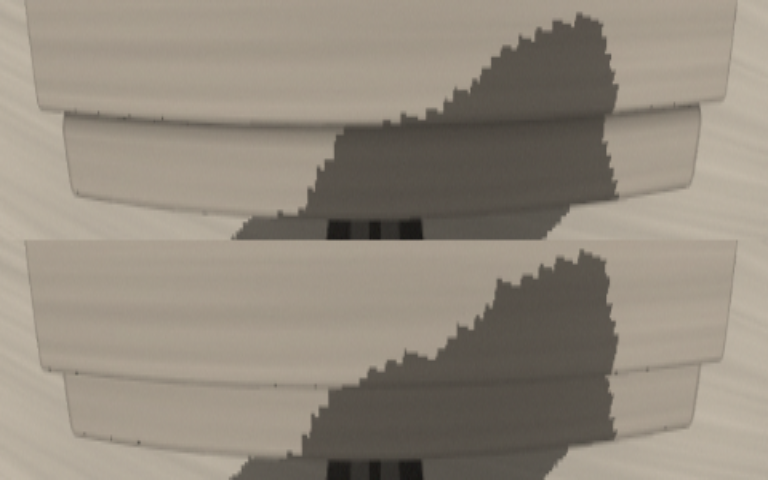

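The force rose to 5.6 N and the TCP stalled. I'll give one more nudge, then retreat.

Call:
move_arm --steps '[-1,0.05,0.01,0,0,0,0]'

```text
t: 16.3
eef_pos: [0.5022, -0.2462, 0.0893]
tool_rot: [-0.0, 0.995, 0.095, -0.001]
contact_force: [-7.1, -0.9, 4.2]
gripper_width: 0.002
```

Call:
move_arm --steps '[-1,-0.2,-0.04,0,0,0,0,-1,-0.6,-0.12,0,0,0,0,-1,-1.5,-0.3,0,0,0,0,-1,-1.5,-0.3,0,0,0,0,-1,0,0,2,0,0,0,-1,0,0,4,0,0,0,-1,0,0,4,0,0,0,-1,0,0,4,0,0,0]'

```text
t: 17.1
eef_pos: [0.4635, -0.2541, 0.2304]
tool_rot: [-0.0, 0.996, 0.094, -0.0]
contact_force: [1.5, 1.2, 0.7]
gripper_width: -0.002
```

Call:
move_arm --steps '[-1,-0.5,0,2,0,0,0,-1,0,0,0,0,0,0,-1,0,0,0,0,0,0]'

```text
t: 17.4
eef_pos: [0.4594, -0.2535, 0.2489]
tool_rot: [-0.001, 0.995, 0.095, 0.0]
contact_force: [0.2, 0.7, 0.1]
gripper_width: -0.002
```

```bash
python3 snap.py w13; python3 - <<'E'
from station import cams
import cv2
for c in ('scene','side'):
    cv2.imwrite(f'pics/{c}13.png',cv2.convertScaleAbs(cams.read_camera(c)['pixels'][:,:,::-1],alpha=1.5))
E
```

```text
17.4 [ 0.4594 -0.2535  0.2489] [-0.001  0.995  0.095  0.   ] [0.23 0.74 0.13]
```

View pics/w13.png

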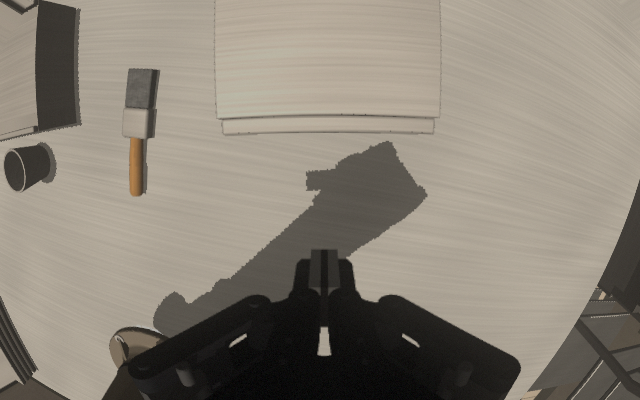

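View pics/scene13.png

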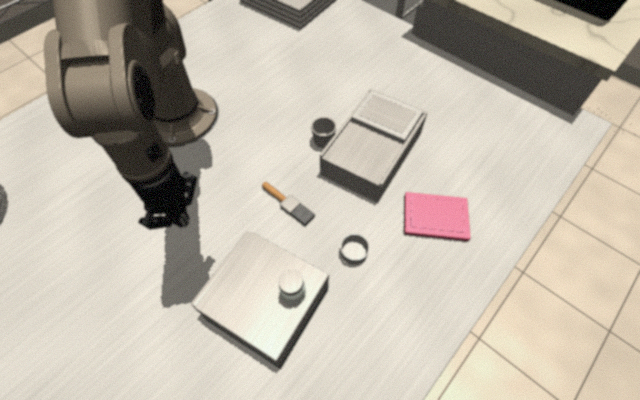

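View pics/side13.png

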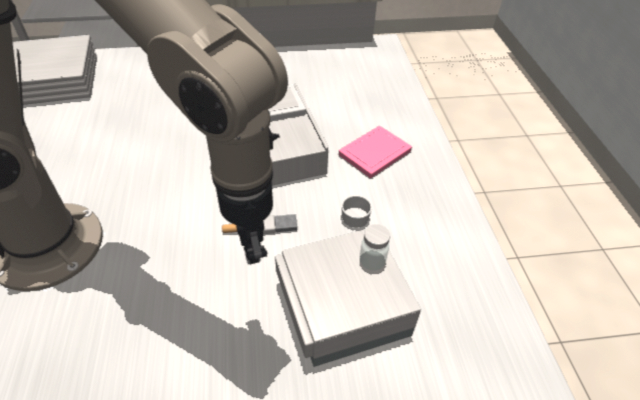

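The drawer is home (its panel is flush at wrist rows 117–133), the cover is at its stop, and the bystanders are at their starting pixels. The arm is clear, so I'm handing in.

```bash
python3 -c "
from station import order
print(order.hand_in())"
```

```text
the job is handed in; nothing more can be done
None
```

The cover is pushed along the bin to its stop over the tins, and the cutter drawer is fully home. I handed the job in at about 17.5 s, with the arm clear of everything.

- **Cover:** I pushed it with closed fingertips, slowing to 0.5 mm per step near the end. At the stop the fingertips stalled and the force rose from about 3 N to about 7 N. The wrist picture showed no gap left at the stop bar. I then backed straight off.
- **Drawer:** I pushed it in the same way. The push stayed at about 2 N until the drawer was home, then rose to about 7 N as it stalled. The last pictures show only the panel's thickness in front of the cabinet.
- **Bystanders:** The jar, cup, brush and round tin look unmoved in the final scene picture. The pink slab, which has the cover's shape, was left alone.

**Disagreements:** My first two-camera measurement put known heights 5 to 15 mm too low. I used the wrist camera and the contact force for the final distances instead. In the last side view the arm partly hid the bin, so the cover's final position rests on the scene view, the wrist view and the force.

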